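Gather rinsed mixer parts in the tote's guarded corner

ROBOT

A 6-joint arm with a two-finger parallel gripper is mounted at the origin on the work surface. World frame = base frame: x ahead of the robot, y to its left, z up, the work surface at z = 0. Lengths are in m, angles in rad, forces in N, time in s.
With the tool pointing down it reaches from about 0.325 to 0.775 m from the base axis. Payload 9.3 kg.
Tool frame: the origin (TCP) lies at the very end of the fingers, on their centre line; the grasp point (between the pads) lies 19 mm behind it; z points along the fingers, x is the direction in which the jaws open and shut, and the axes are right-handed (so a half turn about z gives the same grasp; the last joint's range is limited). The gripper opens to 85 mm and grips with 20 to 120 N. Pads are 22 mm wide; open, the fingers measure 114 mm over their backs; the gripper's body (76 mm by 85 mm) begins 54 mm behind the grasp point. The pads swing forward as they close: fully open they stand 13 mm farther back than shut.
Start: joints at [-1.31, 0.259, 0.021, 1.334, 0, 1.418], TCP at [0.221, -0.504, 0.231] pointing down, gripper open.
Joint ranges: [-3.04, 3.04], [-0.91, 1.82], [-1.04, 1.36], [-1.92, 1.95], [-1.52, 1.45], [-3.14, 3.14]. Speed limits (rad/s): [2.22, 2.22, 2.79, 3.14, 3.14, 3.14].

INTERFACE

Orientations are given as a unit quaternion [w, x, y, z].
In Python, from rig import * gives the robot as it stands. The module is installed in compiled form; this text tells all that it offers.
- The arm moves only by the shell command python3 -m inch 'ROWS' [FORCE]. ROWS is JSON, one flat list of numbers, 7 for each row, row after row: the shift along the tool's x, y, z in m, then the turn, a rotation vector about the tool's x, y, z in rad, then the finger opening in m, from 0 to 0.0854. A call has 1 to 8 rows; each row shifts and turns the commanded pose from where the row before left it, along the tool's axes as they then stand; what a row does not reach is not made up. A row lasts 1/10 s, in which the tool goes at most 50 mm and 8.59 degrees, less where a joint would pass 70% of its speed; a pose out of reach is approached as far as the arm can. A call with a gripper value outside its range is refused whole. The fingers move at their own pace and stop on an object; FORCE is the grip in N (left out, the last holds). Time passes only in rows, so rows that do not move let the fingers close. It gives the time, the measured TCP pose, the force and the opening at its end, in the units of the state.
- observe(): the state, without advancing time (a new reading comes with each control period).
- camera(name): name is "scene" or "top"; returns (picture, depth): 420x560x3 uint8, blue, green, red; 420x560 float32, m along the optical axis (not along the pixel's ray), 0 where there is no reading.
- calibration(name): a dict with "fov_y" (degrees; the focal length in pixels is half the picture's height over the tangent of half this angle, whatever the lens; pixels are square), "cx", "cy" (the principal point, pixels), "R" (3x3) and "t" (3): a world point X has camera coordinates R X + t. Camera axes: x right, y down, z forward; pixel columns grow to the right and rows downward; lengths in m; the calibration is good to about 2 mm. A picture is of the moment at which its call begins. calibration takes no time and is no camera call.
- finish_job(): hands the job in, once; it reports no verdict.
The state is a dict: "clock": time; "qpos": joint angles; "dq": joint speeds; "joint_efforts": joint torques, N m; "eef_pos": TCP position; "tool_rot": TCP orientation; "force": force on the tool from outside, world axes, zero at the start; "wrist_torque": the same for the moment, N m; "grip_width": finger opening in m.
Only numpy, scipy, OpenCV 4.12 (cv2) and the standard library are available. Lean on these libraries where they do the work, as an engineer would, in place of code of your own. Each camera call takes 0.05 s, during which the arm holds its last target. There are 200 camera calls.

TASK

Four small rinsed mixer parts lie loose in the steel tote that is parked under the lips of the hold-down bay. Draw the tote by its carrying bar straight out of the open end of the bay, lift it off the bench, and tip it towards its corner with the raised guard until all four parts have slid together into that corner. Finish holding it there, still and tilted with that corner lowest and well clear of the bench, with no part spilled and the bowl, jar and weight left where they are.

Things in the scene. Friction and masses are not known exactly. Their poses are not given: they have to be found in the camera images.
- tote: open steel tote, 180 mm long (x) by 130 mm wide (y), walls 50 mm high, all 4 mm thick, 0.36 to 0.59 kg empty. Origin: centre of its underside; z up. A carrying bar runs along x over its middle. At the corner -x, +y the walls rise to 80 mm for 45 mm along each side (the guard), its rim turned 10 mm outwards. Starts in the bay, parallel, 0 to 20 mm out
- tote_bar (a point): centre of the carrying bar, 112 mm above the tote's underside, over its middle. The bar is 14 mm wide (y), 20 mm tall (from 102 to 122 mm), 180 mm long (x), axes as the tote's, on a 14 mm wide post at each end; not slippery. Best gripped across y at its middle, from above
- tote_corner (a point): inner floor point of the guarded corner: x -86, y +61, z 4 mm in the tote's frame. The inside is slippery: parts start to slide at a slope of 9 to 14 degrees, those rubbing along a wall need more; tipping by 35 degrees, equally along both walls, brings all to the corner
- bay: fixed aluminium bay without floor, open to its own -x (roughly to the robot) and above its middle. Origin on the bench under the middle of the fully pushed-in tote, axes as that tote's. Two cheeks, inner faces at y +-69 mm, 62 mm high, outer feet to y +-95 mm. Back stop 35 mm high at x +92 mm
- bay_mouth (a point): middle of the bay's open end at lip height: x -30, z 58 mm in the bay's frame. From here to x +90 mm, lips at 58 to 62 mm height reach inwards to y +-51 mm over the tote's walls, so the tote can be lifted only once its origin is over 120 mm out along the bay's -x
- nut0: steel hex nut, 20 to 23 mm across, 13 mm high, 0.025 kg, loose in the tote; origin at the centre of its underside
- nut1: a second hex nut, the same as the first
- collar: brass shaft collar, 23 mm diameter, 12 mm high, 0.03 kg, loose in the tote; origin at the centre of its underside
- key: brass key block, 24 by 14 by 12 mm, 0.03 kg, loose in the tote; origin at the centre of its underside
- bowl: bystander: small steel bowl, 120 mm across, 60 mm high; origin at the centre of its underside
- jar: bystander: closed clear jar, 70 mm diameter, 100 mm high; origin at the centre of its underside
- weight: bystander: steel weight with a knob, 60 mm diameter, 72 mm high; origin at the centre of its underside
Mind the look-alikes: they are no part of the job. Leave any pink or red look-alike of the tote alone.

How it is judged:
By the outcome, as a careful person would: the job done as asked, in the order asked, and still so for the second after the job is handed in, while the arm keeps its last pose, push and grip.
It also fails if it takes over 48 s, if anything falls off the work surface, if the arm or the gripper's body presses on something with over 40 N, if the wrist force passes 120 N, or if a joint passes its speed limit or range.

## Working session

There is one attempt and no reset: what is moved stays moved. The work goes in short steps, Python scripts to look and compute and a shell command to move; the robot and the scene stay as the last step left them, time stands still between calls to the robot, and variables do not carry over. Pictures are saved under pics/ and viewed, about 8 in all and at most 12, crops included, and the job is handed in when it is done.

```bash
mkdir -p pics
python3 - <<'E'
from rig import *
import cv2,numpy as np
s=observe();print(s)
for n in("scene","top"):
    p,d=camera(n);cv2.imwrite(f"pics/{n}0.png",p);np.save(f"{n}0.npy",d);print(n,calibration(n))
E
```

```text
{'clock': 0.0, 'qpos': array([-1.30961621e+00,  2.59188825e-01,  2.07528376e-02,  1.33367558e+00,
        2.11998430e-05,  1.41818568e+00]), 'dq': array([ 0.00089622, -0.00077296,  0.00060441, -0.00187474, -0.00065272,
        0.00031302]), 'joint_efforts': array([-1.52349614e-03, -5.55640268e+01,  3.44524348e+01,  1.32890377e-02,
       -4.11335950e-04, -2.27500885e-05]), 'eef_pos': array([ 0.22107015, -0.50331539,  0.23066447]), 'tool_rot': array([-4.46981696e-04,  8.37282038e-01, -5.46770844e-01, -4.82473900e-04]), 'force': array([-0.14813427, -0.78258185, -0.21574961]), 'wrist_torque': array([-0.01950758,  0.04833403, -0.00358989]), 'grip_width': 0.08528988365668543}
scene {'fov_y': 56.763685856724, 'cx': 277.1824902578138, 'cy': 215.87787685083583, 'R': array([[ 0.82553315,  0.56406382,  0.01808361],
       [ 0.38463186, -0.53889993, -0.74942992],
       [-0.41298105,  0.62563478, -0.66183667]]), 't': array([-0.39220018, -0.09830179,  1.48696913])}
top {'fov_y': 46.82445368238279, 'cx': 285.0812032324172, 'cy': 209.17531143417926, 'R': array([[-0.0277669 , -0.99960707, -0.00383488],
       [-0.99871721,  0.02790428, -0.04225261],
       [ 0.04234302,  0.00265674, -0.9990996 ]]), 't': array([0.03923616, 0.46940505, 1.26779191])}
```

View pics/scene0.png

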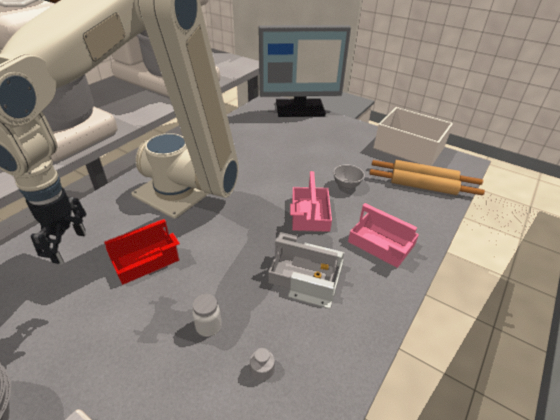

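View pics/top0.png

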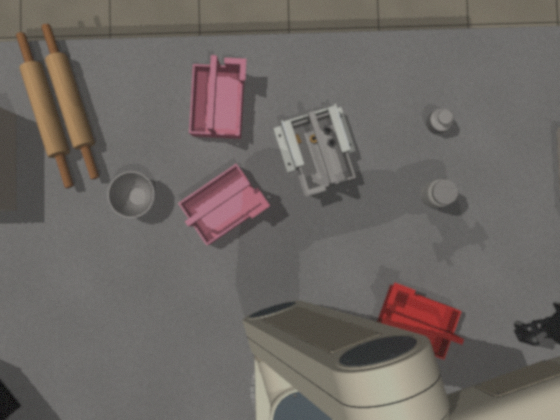

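The scene view shows the grey tote in the white bay at about (305,272). The top view has it at (317,148), with its bar running from (313,112) to (327,190). Pink and red decoys are nearby, the jar is at (443,194), the weight at (441,120) and the bowl at (132,195). Next I'll measure the bar with both depth views.

```bash
cat > h.py <<'E'
import numpy as np,cv2
from rig import *
def cloud(n,d):
    c=calibration(n);f=210/np.tan(np.radians(c["fov_y"]/2))
    v,u=np.mgrid[:420,:560]
    P=np.stack([(u-c["cx"])/f*d,(v-c["cy"])/f*d,d],-1)
    W=(P-c["t"])@c["R"]; W[d==0]=np.nan; return W
def proj(n,X):
    c=calibration(n);f=210/np.tan(np.radians(c["fov_y"]/2))
    p=np.asarray(X)@c["R"].T+c["t"]; return np.c_[f*p[:,0]/p[:,2]+c["cx"],f*p[:,1]/p[:,2]+c["cy"]]
E
python3 - <<'E'
from h import *
for n,b in(("top",(265,95,365,205)),("scene",(258,228,352,312))):
    W=cloud(n,np.load(n+"0.npy"));x0,y0,x1,y1=b
    S=W[y0:y1,x0:x1].reshape(-1,3);S=S[np.isfinite(S[:,2])]
    print(n,np.histogram(S[:,2],np.arange(-.005,.14,.005)))
    for lo,hi in((.108,.13),(.054,.072)):
        Q=S[(S[:,2]>lo)&(S[:,2]<hi)]
        r=cv2.minAreaRect((Q[:,:2]*1000).astype(np.float32));print(lo,len(Q),np.median(Q,0),r, cv2.boxPoints(r).round().tolist())
        l=cv2.fitLine(Q[:,:2].astype(np.float32),cv2.DIST_HUBER,0,.01,.01).ravel();print(l,np.degrees(np.arctan2(l[1],l[0])))
    p=cv2.imread(f"pics/{n}0.png")[y0-10:y1+10,x0-10:x1+10]
    cv2.imwrite(f"pics/{n}c.png",cv2.resize(p,None,fx=4.5,fy=4.5,interpolation=2))
E
cat > /dev/null; python3 -c "
import cv2;a=cv2.imread('pics/topc.png');b=cv2.imread('pics/scenec.png')
import numpy as np
h=585;o=np.zeros((h,a.shape[1]+b.shape[1],3),np.uint8);o[:min(h,a.shape[0]),:a.shape[1]]=a[:h];o[:min(h,b.shape[0]),a.shape[1]:]=b[:h]
o=cv2.resize(o,(800,int(h*800/o.shape[1])));cv2.imwrite('pics/c.png',o);print(o.shape)"
```

```text
top (array([3679, 3965,  765,  128,  154,   46,   40,   72,   56,   29,  123,
         68,  240,  542,   44,   14,  128,   92,    3,    2,    2,   14,
         16,   20,  150,  286,   16,    0,    0]), array([-0.005,  0.   ,  0.005,  0.01 ,  0.015,  0.02 ,  0.025,  0.03 ,
        0.035,  0.04 ,  0.045,  0.05 ,  0.055,  0.06 ,  0.065,  0.07 ,
        0.075,  0.08 ,  0.085,  0.09 ,  0.095,  0.1  ,  0.105,  0.11 ,
        0.115,  0.12 ,  0.125,  0.13 ,  0.135,  0.14 ]))
0.108 480 [ 0.61324942 -0.06817082  0.1210829 ] ((614.1427001953125, -68.62533569335938), (180.5555877685547, 14.460609436035156), 15.91346549987793) [[525.0, -86.0], [529.0, -100.0], [703.0, -51.0], [699.0, -37.0]]
[ 0.96105844  0.27634516  0.61313194 -0.06848397] 16.042192
0.054 840 [ 0.65291302 -0.08820106  0.06121376] ((620.0472412109375, -67.27973937988281), (192.62754821777344, 146.63589477539062), 16.01303482055664) [[507.0, -23.0], [548.0, -164.0], [733.0, -111.0], [692.0, 30.0]]
[ 0.27268204 -0.9621042   0.6522964  -0.05811989] -74.17607
scene (array([2369, 2709,  401,  212,  190,  158,  125,  131,  114,   90,  
[... 268 characters left out ...]
 ,
        0.075,  0.08 ,  0.085,  0.09 ,  0.095,  0.1  ,  0.105,  0.11 ,
        0.115,  0.12 ,  0.125,  0.13 ,  0.135,  0.14 ]))
0.108 417 [ 0.62076852 -0.0718151   0.12018298] ((619.1638793945312, -69.67266082763672), (178.60707092285156, 19.869281768798828), 16.801488876342773) [[531.0, -86.0], [537.0, -105.0], [708.0, -53.0], [702.0, -34.0]]
[ 0.96527505  0.26123562  0.6264024  -0.07241132] 15.143391
0.054 494 [ 0.66768224 -0.11245206  0.06151853] ((624.8663940429688, -65.82685089111328), (194.56011962890625, 154.71510314941406), 16.01140022277832) [[510.0, -18.0], [553.0, -167.0], [740.0, -113.0], [697.0, 35.0]]
[ 0.9998483   0.01741874  0.67096066 -0.11511229] 0.99807054
(444, 800, 3)
```

View pics/c.png

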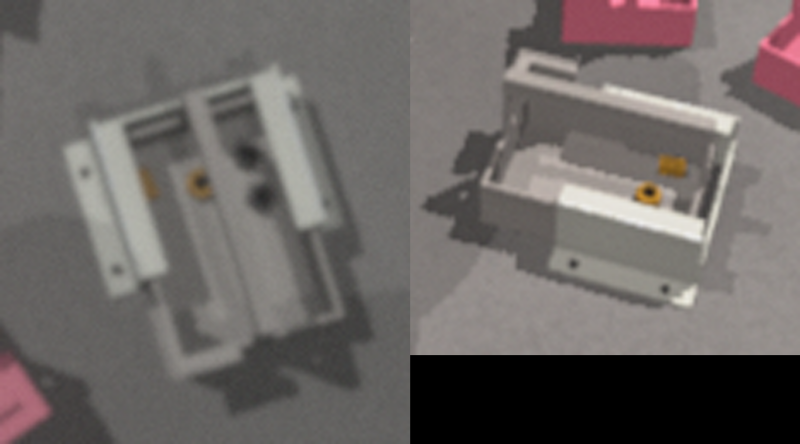

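The grey tote has the guard at its near-left corner. The bar top stands at z≈0.121 in both views, its centre is at about (0.615, -0.069) and its yaw is 16°. The collar, key and two nuts are inside. I'll turn the tool by 7.7° first, then traverse at height.

```bash
cat > to.py <<'E'
from h import *
import sys
from scipy.spatial.transform import Rotation as R
def st():
    s=observe();q=s["tool_rot"];return s,R.from_quat(q[[1,2,3,0]])
if __name__=="__main__":
    s,r=st();X=np.array(eval(sys.argv[1]));yaw=float(sys.argv[2])
    G=R.from_matrix(np.array([[np.sin(np.radians(yaw)),-np.cos(np.radians(yaw)),0],[-np.cos(np.radians(yaw)),-np.sin(np.radians(yaw)),0],[0,0,-1]]).T)
    print("pos",s["eef_pos"].round(4),"d tool",(r.inv().apply(X-s["eef_pos"])).round(4),"rotvec",(r.inv()*G).as_rotvec().round(4),"F",s["force"].round(1),"T",s["wrist_torque"].round(2),"w",round(s["grip_width"],4),"t",s["clock"])
E
python3 -m inch '[0,0,0,0,0,0.134,0.0854]'; python3 to.py [.615,-.069,.231] 16
```

```text
clock: 0.2
eef_pos: [0.2211, -0.5034, 0.2308]
tool_rot: [-0.0, 0.799, -0.602, -0.0]
force: [0.5, -0.4, -0.5]
grip_width: 0.0856
pos [ 0.2211 -0.5034  0.2308] d tool [-3.091e-01 -4.983e-01  1.000e-04] rotvec [-0.      0.0009 -0.0003] F [ 0.5 -0.4 -0.5] T [-0.02  0.   -0.01] w 0.0856 t 0.2
```

```bash
python3 -m inch '[-0.011,-0.018,0,0,0,0,0.0854,-0.022,-0.0355,0,0,0,0,0.0854,-0.022,-0.0355,0,0,0,0,0.0854,-0.022,-0.0355,0,0,0,0,0.0854,-0.022,-0.0355,0,0,0,0,0.0854,-0.022,-0.0355,0,0,0,0,0.0854,-0.022,-0.0355,0,0,0,0,0.0854,-0.022,-0.0355,0,0,0,0,0.0854]'
python3 -m inch '[-0.022,-0.0355,0,0,0,0,0.0854,-0.022,-0.0355,0,0,0,0,0.0854,-0.022,-0.0355,0,0,0,0,0.0854,-0.022,-0.0355,0,0,0,0,0.0854,-0.022,-0.0355,0,0,0,0,0.0854,-0.022,-0.0355,0,0,0,0,0.0854,-0.011,-0.018,0,0,0,0,0.0854,0,0,0,0,0,0,0.0854]'; python3 to.py [.615,-.069,.093] 16
```

```text
clock: 1.0
eef_pos: [0.4325, -0.2699, 0.2311]
tool_rot: [-0.0, 0.799, -0.602, -0.0]
force: [-0.3, -0.2, -0.5]
grip_width: 0.0855
clock: 1.8
eef_pos: [0.6155, -0.0678, 0.2301]
tool_rot: [0.0, 0.8, -0.6, -0.001]
force: [0.6, -1.0, -0.2]
grip_width: 0.085
pos [ 0.6155 -0.0678  0.2301] d tool [0.0011 0.0007 0.1371] rotvec [0.001  0.0011 0.0037] F [ 0.6 -1.  -0.2] T [ 0.01 -0.   -0.02] w 0.085 t 1.8
```

```bash
python3 -m inch '[0.001,0.001,0.02,0,0,0.003,0.0854,0,0,0.025,0,0,0,0.0854,0,0,0.025,0,0,0,0.0854,0,0,0.022,0,0,0,0.0854,0,0,0.019,0,0,0,0.0854,0,0,0.015,0,0,0,0.0854,0,0,0.008,0,0,0,0.0854,0,0,0,0,0,0,0.0854]'; python3 to.py [.615,-.069,.093] 16
python3 - <<'E'
from h import *
o=[]
for n,b in(("top",(255,85,375,215)),("scene",(248,180,368,310))):
    p,d=camera(n);x0,y0,x1,y1=b;o.append(cv2.resize(p[y0:y1,x0:x1],(380,412),interpolation=2))
cv2.imwrite("pics/g1.png",np.hstack(o))
E
```

```text
clock: 2.6
eef_pos: [0.6127, -0.0718, 0.0963]
tool_rot: [0.0, 0.798, -0.603, -0.001]
force: [0.6, 0.9, -0.2]
grip_width: 0.0854
pos [ 0.6127 -0.0718  0.0963] d tool [-0.0021 -0.003   0.0033] rotvec [ 0.0018  0.001  -0.0031] F [ 0.6  0.9 -0.2] T [ 0.01  0.03 -0.01] w 0.0854 t 2.6
```

View pics/g1.png

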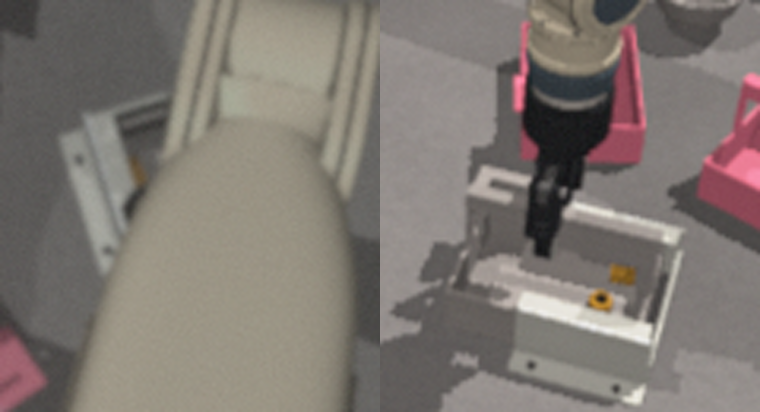

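The fingers straddle the bar in the scene view, with one finger in front at (545,215) and one behind. I'll make the small correction and then close.

```bash
python3 -m inch '[-0.002,-0.001,0.0033,-0,0,-0.003,0.0854,0,0,0,0,0,0,0.04,0,0,0,0,0,0,0.0,0,0,0,0,0,0,0,0,0,0,0,0,0,0,0,0,0,0,0,0,0,0,0,0,0,0,0,0,0,0,0,0,0,0,0]' 100; python3 to.py [.615,-.069,.093] 16
```

```text
clock: 3.5
eef_pos: [0.6141, -0.0693, 0.0942]
tool_rot: [-0.0, 0.799, -0.602, 0.0]
force: [-0.4, -0.2, 2.1]
grip_width: 0.0124
pos [ 0.6141 -0.0693  0.0942] d tool [-0.     -0.001   0.0012] rotvec [-0.0003 -0.0002  0.0005] F [-0.4 -0.2  2.1] T [-0.02  0.07 -0.01] w 0.0124 t 3.5
```

```bash
python3 -m inch '[0,0.003,0,0,0,0,0,0,0.005,0,0,0,0,0,0,0.007,0,0,0,0,0,0,0.007,0,0,0,0,0,0,0.007,0,0,0,0,0,0,0.007,0,0,0,0,0,0,0.007,0,0,0,0,0,0,0.007,0,0,0,0,0]'; python3 to.py [.615,-.069,.093] 16
```

```text
clock: 4.3
eef_pos: [0.5655, -0.0832, 0.0942]
tool_rot: [-0.0, 0.799, -0.602, 0.0]
force: [3.2, 1.0, 2.9]
grip_width: 0.0129
pos [ 0.5655 -0.0832  0.0942] d tool [ 0.     -0.0515  0.0012] rotvec [-0.0005 -0.0001  0.0005] F [3.2 1.  2.9] T [ 0.22 -0.62 -0.02] w 0.0129 t 4.3
```

```bash
python3 -m inch '[0,0.008,0,0,0,0,0,0,0.008,0,0,0,0,0,0,0.008,0,0,0,0,0,0,0.008,0,0,0,0,0,0,0.008,0,0,0,0,0,0,0.008,0,0,0,0,0,0,0.008,0,0,0,0,0,0,0.008,0,0,0,0,0]'
python3 -m inch '[0,0.008,0,0,0,0,0,0,0.007,0,0,0,0,0,0,0.006,0,0,0,0,0,0,0.005,0,0,0,0,0,0,0.004,0,0,0,0,0,0,0.003,0,0,0,0,0,0,0.001,0,0,0,0,0,0,0,0,0,0,0,0]'; python3 to.py [.615,-.069,.093] 16
python3 - <<'E'
from h import *
p,d=camera("scene");cv2.imwrite("pics/o1.png",cv2.resize(p[150:350,180:400],None,fx=2.7,fy=2.7,interpolation=2))
E
```

```text
clock: 5.1
eef_pos: [0.5039, -0.1009, 0.0942]
tool_rot: [-0.0, 0.799, -0.602, 0.0]
force: [3.6, 1.3, 5.7]
grip_width: 0.0121
clock: 5.9
eef_pos: [0.4712, -0.1102, 0.0941]
tool_rot: [0.0, 0.799, -0.602, -0.0]
force: [2.0, 0.2, 5.7]
grip_width: 0.0124
pos [ 0.4712 -0.1102  0.0941] d tool [ 1.000e-04 -1.496e-01  1.100e-03] rotvec [ 0.0001 -0.0001  0.0003] F [2.  0.2 5.7] T [ 0.18 -0.43 -0.05] w 0.0124 t 5.9
```

View pics/o1.png

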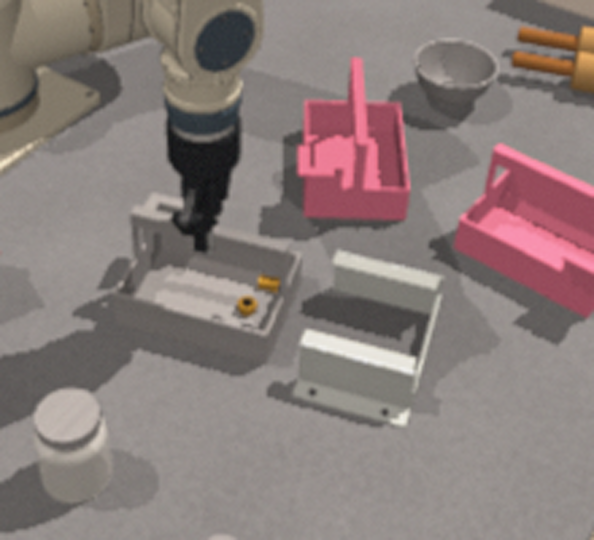

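The tote is fully clear of the bay, and the key and collar are visible at its far end. Now I'll lift it straight up.

```bash
python3 -m inch '[0,0,-0.003,0,0,0,0,0,0,-0.006,0,0,0,0,0,0,-0.01,0,0,0,0,0,0,-0.014,0,0,0,0,0,0,-0.016,0,0,0,0,0,0,-0.016,0,0,0,0,0,0,-0.016,0,0,0,0,0,0,-0.016,0,0,0,0]'
python3 -m inch '[0,0,-0.016,0,0,0,0,0,0,-0.016,0,0,0,0,0,0,-0.016,0,0,0,0,0,0,-0.014,0,0,0,0,0,0,-0.011,0,0,0,0,0,0,-0.007,0,0,0,0,0,0,-0.003,0,0,0,0,0,0,0,0,0,0,0]'; python3 to.py [.471,-.11,.274] 16; python3 -c "from rig import *;print(observe()['qpos'])"
```

```text
clock: 6.75
eef_pos: [0.4712, -0.11, 0.192]
tool_rot: [0.0, 0.799, -0.602, -0.0]
force: [0.8, -0.5, -4.1]
grip_width: 0.0123
clock: 7.55
eef_pos: [0.4717, -0.1101, 0.274]
tool_rot: [0.0, 0.799, -0.602, -0.0]
force: [-0.1, -0.7, -4.0]
grip_width: 0.0123
pos [ 0.4717 -0.1101  0.274 ] d tool [-0.0003  0.0006 -0.    ] rotvec [0.0002 0.     0.0006] F [-0.1 -0.7 -4. ] T [-0.07  0.04  0.04] w 0.0123 t 7.55
[-4.02693352e-01  1.36183239e-01 -2.85301579e-02  1.40621979e+00
 -7.36628520e-05  2.45909081e+00]
```

```bash
python3 -m inch '[0,0,0,0.01,0.01,0,0,0,0,0,0.02,0.02,0,0,0,0,0,0.02,0.02,0,0,0,0,0,0.02,0.02,0,0,0,0,0,0.02,0.02,0,0,0,0,0,0.02,0.02,0,0,0,0,0,0.02,0.02,0,0,0,0,0,0.01,0.01,0,0]'; python3 to.py [.471,-.11,.274] 16; python3 -c "from rig import *;print(observe()['qpos'])"
```

```text
clock: 8.35
eef_pos: [0.471, -0.1097, 0.2734]
tool_rot: [-0.014, 0.795, -0.599, 0.098]
force: [-0.2, 0.5, -5.6]
grip_width: 0.0122
pos [ 0.471  -0.1097  0.2734] d tool [ 0.0004 -0.     -0.0005] rotvec [-0.1401 -0.1401  0.0007] F [-0.2  0.5 -5.6] T [0.23 0.51 0.01] w 0.0122 t 8.35
[-0.38830542  0.00596447 -0.1932491   1.17477247 -0.02308658  2.47105689]
```

```bash
python3 -m inch '[0,0,0,0.01,0.01,0,0,0,0,0,0.015,0.015,0,0,0,0,0,0.02,0.02,0,0,0,0,0,0.02,0.02,0,0,0,0,0,0.02,0.02,0,0,0,0,0,0.02,0.02,0,0,0,0,0,0.02,0.02,0,0,0,0,0,0.02,0.02,0,0]'
python3 -m inch '[0,0,0,0.02,0.02,0,0,0,0,0,0.02,0.02,0,0,0,0,0,0.02,0.02,0,0,0,0,0,0.02,0.02,0,0,0,0,0,0.02,0.02,0,0,0,0,0,0.02,0.02,0,0,0,0,0,0.02,0.02,0,0,0,0,0,0.02,0.02,0,0]'
python3 -m inch '[0,0,0,0.01,0.01,0,0,0,0,0,0,0,0,0,0,0,0,0,0,0,0,0,0,0,0,0,0,0,0,0,0,0,0,0,0,0,0,0,0,0,0,0,0,0,0,0,0,0,0]'; python3 to.py [.471,-.11,.274] 16; python3 -c "from rig import *;print(observe()['qpos'])"
python3 - <<'E'
from h import *
p,d=camera("scene");cv2.imwrite("pics/t1.png",cv2.resize(p[150:330,180:360],None,fx=3.3,fy=3.3,interpolation=2))
p,d=camera("top");cv2.imwrite("pics/t1top.png",p)
E
```

```text
clock: 9.15
eef_pos: [0.4715, -0.11, 0.2737]
tool_rot: [-0.028, 0.783, -0.589, 0.199]
force: [-0.2, 0.4, -5.0]
grip_width: 0.0123
clock: 9.95
eef_pos: [0.4713, -0.1099, 0.2735]
tool_rot: [-0.043, 0.76, -0.572, 0.307]
force: [-0.1, 0.0, -5.3]
grip_width: 0.0126
clock: 10.65
eef_pos: [0.4718, -0.1101, 0.2739]
tool_rot: [-0.044, 0.758, -0.571, 0.313]
force: [0.3, 0.0, -4.8]
grip_width: 0.0125
pos [ 0.4718 -0.1101  0.2739] d tool [-0.0002  0.0006 -0.0005] rotvec [-0.4549 -0.4548  0.0005] F [ 0.3  0.  -4.8] T [0.66 1.15 0.01] w 0.0125 t 10.65
[-0.34305947 -0.24162015 -0.57822374  0.59728851 -0.09728589  2.48670044]
```

View pics/t1.png

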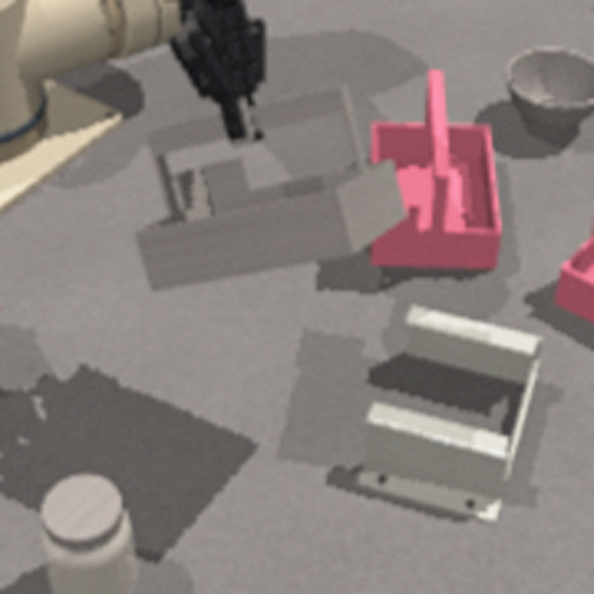

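View pics/t1top.png

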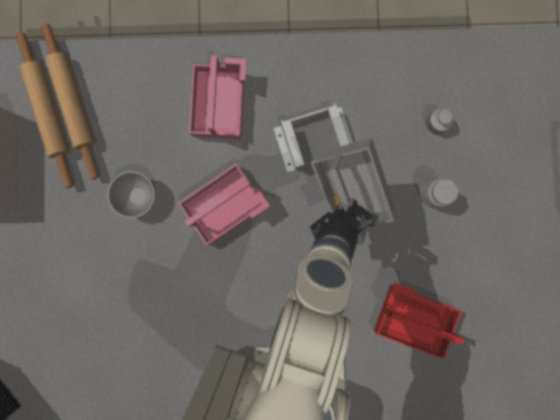

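The tote is held tilted 36.9° and clear of the bay. In the top view there is an orange part near (336,200), close to the +y wall, and the gripper hides the guard corner. I'll zoom in and work out where in the tote that part lies.

```bash
cat > z.py <<'E'
from to import *
import sys
k=sys.argv[1]
s,r=st()
M=r.as_matrix();bar=s["eef_pos"]-.019*M[:,2]   # grasp point = bar centre
T=np.c_[-M[:,1],-M[:,0],-M[:,2]]; O=bar-T@[0,0,.112]
C=O+T@[-.086,.061,.004]; print("corner",C.round(3),"slopes x,y",np.degrees(np.arcsin([T[2,0],T[2,1]])).round(1),"lowest", (O+T@[-.09,.065,0])[2].round(3))
p,d=camera("top");W=(cloud("top",d)-O)@T
hsv=cv2.cvtColor(p,cv2.COLOR_BGR2HSV)
m=(hsv[...,0]>8)&(hsv[...,0]<28)&(hsv[...,1]>90)&(abs(W[...,0])<.13)&(abs(W[...,1])<.12)
print("orange",m.sum(),np.c_[np.argwhere(m)[:,::-1],(W[m]*1000).round()].tolist()[::6])
print("corner px",proj("top",[C]),proj("scene",[C]))
cv2.imwrite(f"pics/{k}.png",cv2.resize(p[130:250,290:410],None,fx=5,fy=5,interpolation=2))
E
python3 z.py t2
```

```text
corner [ 0.437 -0.111  0.14 ] slopes x,y [ 25.1 -25.1] lowest 0.134
orange 49 [[334.0, 195.0, -17.0, 59.0, 9.0], [336.0, 196.0, -18.0, 54.0, 13.0], [337.0, 197.0, -19.0, 51.0, 18.0], [334.0, 199.0, -24.0, 61.0, 14.0], [335.0, 200.0, -27.0, 59.0, 15.0], [335.0, 201.0, -30.0, 60.0, 14.0], [336.0, 202.0, -34.0, 59.0, 13.0], [337.0, 203.0, -34.0, 56.0, 17.0], [337.0, 205.0, -39.0, 58.0, 18.0]]
corner px [[343.34953782 219.23567926]] [[246.11002525 224.20879425]]
```

View pics/t2.png

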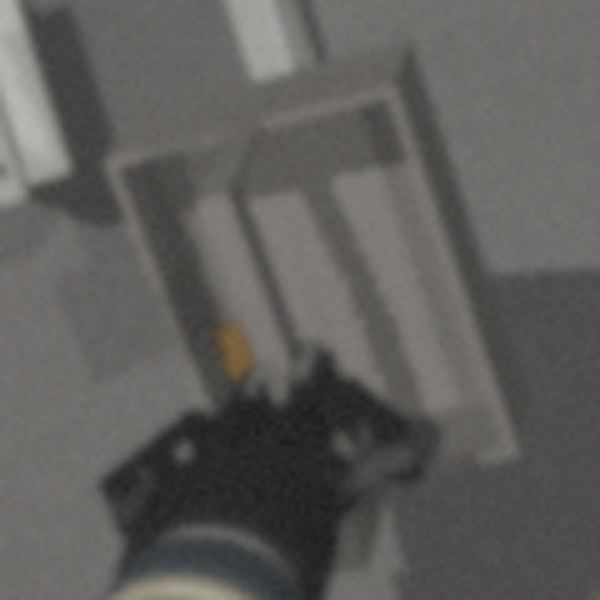

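The key's body spans tote x -40 to -16, against the +y wall. It may be queued in line behind two other parts. To see the corner with the scene camera, I'll level the tote to about 11.5° for a moment, where static friction should hold the parts.

```bash
python3 -m inch '[0,0,0,-0.01,-0.01,0,0,0,0,0,-0.025,-0.025,0,0,0,0,0,-0.035,-0.035,0,0,0,0,0,-0.04,-0.04,0,0,0,0,0,-0.04,-0.04,0,0,0,0,0,-0.04,-0.04,0,0,0,0,0,-0.04,-0.04,0,0,0,0,0,-0.04,-0.04,0,0]'
python3 -m inch '[0,0,0,-0.025,-0.025,0,0,0,0,0,-0.015,-0.015,0,0,0,0,0,0,0,0,0,0,0,0,0,0,0,0]'
cat > s.py <<'E'
from to import *
import sys
s,r=st();M=r.as_matrix();bar=s["eef_pos"]-.019*M[:,2]
T=np.c_[-M[:,1],-M[:,0],-M[:,2]]; O=bar-T@[0,0,.112]
p,d=camera("scene");W=(cloud("scene",d)-O)@T
C=O+T@np.array([-.086,.061,.004]);u,v=proj("scene",[C])[0].astype(int);print("corner px",u,v,"tilt",np.degrees(np.arccos(T[2,2])))
# ortho map of things inside tote, 4..30 mm above underside
I=(abs(W[...,0])<.086)&(abs(W[...,1])<.061)&(W[...,2]<.03)&(W[...,2]>.0)
o=np.zeros((380,520,3),np.uint8)
for a,c,z in zip(W[I],p[I],W[I][:,2]): cv2.circle(o,(int(260+a[0]*2900),int(190-a[1]*2900)),4,[int(x) for x in c],-1)
q=cv2.resize(p[v-45:v+50,u-25:u+75],(400,380),interpolation=2)
o=cv2.resize(o,(400,380)); cv2.imwrite(f"pics/{sys.argv[1]}.png",np.hstack([q,o]))
m=I&(W[...,2]>.0125);h=W[m]*1000;print(m.sum());print(np.histogram2d(h[:,1],h[:,0],bins=[np.arange(-60,66,12),np.arange(-90,91,12)])[0][::-1].astype(int))
E
python3 s.py v1
```

```text
clock: 11.6
eef_pos: [0.4721, -0.1103, 0.2745]
tool_rot: [-0.018, 0.792, -0.597, 0.128]
force: [1.3, -0.2, -5.4]
grip_width: 0.0123
clock: 12.0
eef_pos: [0.4718, -0.1101, 0.2739]
tool_rot: [-0.014, 0.795, -0.598, 0.102]
force: [0.1, -0.4, -5.5]
grip_width: 0.0127
corner px 238 207 tilt 11.783402084649673
290
[[14 13 13 13 14 11  8  0  6  8  5  9  7  1  0]
 [11  7  6  8  3  4  0  0  0  0  0  0  0  0  0]
 [11  4  8  1  0  0  0  0  0  0  0  0  0  0  0]
 [ 9  1  6  1  0  0  0  0  0  0  0  0  0  0  0]
 [11  0  0  0  0  0  0  0  0  0  0  0  0  0  0]
 [12  0  0  0  0  0  0  0  0  0  0  0  0  0  0]
 [ 7  0  0  0  0  0  0  0  0  0  0  0  0  0  0]
 [ 1  0  0  0  0  0  0  0  0  0  0  0  0  0  0]
 [ 0  0  0  0  0  0  0  0  0  0  0  0  0  0  0]
 [ 0  0  0  0  0  0  0  0  0  0  0  0  0  0  0]]
```

View pics/v1.png

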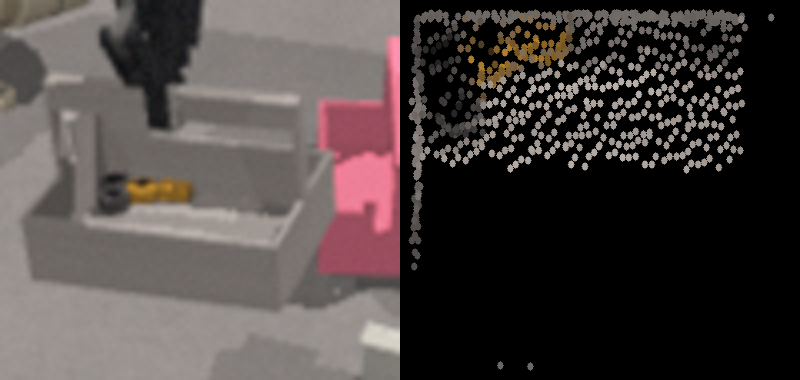

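The scene view shows both dark nuts at the -x wall in the corner at (115,190), then the collar at (140,190) and the key at (175,190) lined up along the +y wall. They are together, but the key's centre is about 58 mm out. I'll tighten the cluster with a steep -x slope and a slightly reversed y slope, so the collar and key drop beside the nuts, then tip back.

```bash
python3 -m inch '[0,0,0,0.02,-0.02,0,0,0,0,0,0.05,-0.03,0,0,0,0,0,0.06,-0.03,0,0,0,0,0,0.06,-0.03,0,0,0,0,0,0.06,-0.03,0,0,0,0,0,0.06,-0.03,0,0,0,0,0,0.06,-0.03,0,0,0,0,0,0.06,-0.03,0,0]'
python3 -m inch '[0,0,0,0.04,-0.02,0,0,0,0,0,0.01,-0.01,0,0,0,0,0,0,0,0,0,0,0,0,0,0,0,0,0,0,0,0,0,0,0]'
python3 s.py v2;python3 z.py v2t; python3 -c "
import cv2,numpy as np;a=cv2.imread('pics/v2.png');b=cv2.resize(cv2.imread('pics/v2t.png'),(380,380));cv2.imwrite('pics/v2b.png',cv2.resize(np.hstack([a,b]),(800,258)))"
```

```text
clock: 12.85
eef_pos: [0.4712, -0.1099, 0.2744]
tool_rot: [-0.252, 0.779, -0.558, 0.137]
force: [0.5, 0.8, -4.6]
grip_width: 0.0126
clock: 13.35
eef_pos: [0.4719, -0.1099, 0.2742]
tool_rot: [-0.279, 0.774, -0.551, 0.138]
force: [0.5, -0.1, -4.2]
grip_width: 0.0123
corner px 256 207 tilt 36.21300168300899
272
[[14  7  5  6  8 17  7  3  8  7  4  0  3  0  0]
 [13  8  6  9  1  5  1  0  0  0  0  0  0  0  0]
 [17  8  4  1  0  0  0  0  0  0  0  0  0  0  0]
 [13  5  2  0  0  0  0  0  0  0  0  0  0  0  0]
 [16  0  0  0  0  0  0  0  0  0  0  0  0  0  0]
 [16  0  0  0  0  0  0  0  0  0  0  0  0  0  0]
 [11  0  0  0  0  0  0  0  0  0  0  0  0  0  0]
 [ 5  0  0  0  0  0  0  0  0  0  0  0  0  0  0]
 [ 0  0  0  0  0  0  0  0  0  0  0  0  0  0  0]
 [ 0  0  0  0  0  0  0  0  0  0  0  0  0  0  0]]
corner [ 0.43  -0.049  0.158] slopes x,y [35.7  5.4] lowest 0.153
orange 31 [[316.0, 200.0, -18.0, 52.0, 14.0], [317.0, 205.0, -31.0, 53.0, 15.0], [320.0, 207.0, -39.0, 48.0, 16.0], [320.0, 209.0, -44.0, 49.0, 15.0], [322.0, 210.0, -47.0, 45.0, 18.0], [320.0, 215.0, -59.0, 52.0, 16.0]]
corner px [[317.45135424 223.00632153]] [[256.67012191 207.54605787]]
```

View pics/v2b.png

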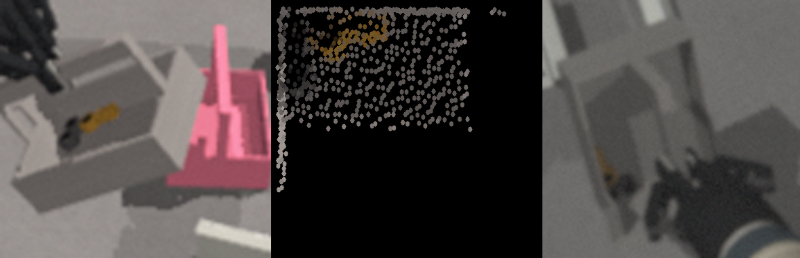

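The column is holding at y-slope -5°. I'll reverse y a little more so it breaks up, then check the numbers.

```bash
cat > k.py <<'E'
from to import *
s,r=st();M=r.as_matrix();bar=s["eef_pos"]-.019*M[:,2]
T=np.c_[-M[:,1],-M[:,0],-M[:,2]]; O=bar-T@[0,0,.112]
p,d=camera("scene");W=(cloud("scene",d)-O)@T;hsv=cv2.cvtColor(p,cv2.COLOR_BGR2HSV)
print("slopes",np.degrees(np.arcsin(T[2,:2])).round(1))
I=(abs(W[...,0])<.084)&(abs(W[...,1])<.0575)&(W[...,2]<.03)&(W[...,2]>.0)
m=I&(hsv[...,1]>100)&(hsv[...,0]>8)&(hsv[...,0]<28); b=I&(p.max(2)<75)&(W[...,2]>.008)
for n,q in(("orange",m),("dark",b)):
    h=W[q]*1000;print(n,len(h),h.min(0).round(),h.max(0).round());H=np.histogram2d(h[:,1],h[:,0],bins=[np.arange(-63,64,9),np.arange(-87,22,9)])[0][::-1].astype(int);print(H)
# rotation to final equal-tilt 36.9 deg about vertical-hanging reference yaw 16
y=np.radians(16);G=R.from_matrix(np.array([[np.sin(y),-np.cos(y),0],[-np.cos(y),-np.sin(y),0],[0,0,-1]]).T)*R.from_rotvec([.455,.455,0])
print("to final",(r.inv()*G).as_rotvec().round(3))
E
python3 -m inch '[0,0,0,0,-0.03,0,0,0,0,0,0,-0.04,0,0,0,0,0,0,-0.04,0,0,0,0,0,0,-0.02,0,0,0,0,0,0,0,0,0,0,0,0,0,0,0,0,0,0,0,0,0,0,0]'; python3 k.py
```

```text
clock: 14.15
eef_pos: [0.4717, -0.1098, 0.2741]
tool_rot: [-0.314, 0.782, -0.532, 0.087]
force: [-1.1, -0.5, -4.4]
grip_width: 0.0125
slopes [35.7 11.4]
orange 93 [-68.   7.   1.] [-41.  53.  16.]
[[ 0  0  0  0  0  0  0  0  0  0  0  0]
 [ 0  0  1  5 10  0  0  0  0  0  0  0]
 [ 0  0  4  5  9  0  0  0  0  0  0  0]
 [ 0  0  0  5  7  0  0  0  0  0  0  0]
 [ 0  0  2  6  6  4  0  0  0  0  0  0]
 [ 0  0  3  7 14  1  0  0  0  0  0  0]
 [ 0  0  0  3  1  0  0  0  0  0  0  0]
 [ 0  0  0  0  0  0  0  0  0  0  0  0]
 [ 0  0  0  0  0  0  0  0  0  0  0  0]
 [ 0  0  0  0  0  0  0  0  0  0  0  0]
 [ 0  0  0  0  0  0  0  0  0  0  0  0]
 [ 0  0  0  0  0  0  0  0  0  0  0  0]
 [ 0  0  0  0  0  0  0  0  0  0  0  0]
 [ 0  0  0  0  0  0  0  0  0  0  0  0]]
dark 65 [-82.  -1.   8.] [-51.  53.  18.]
[[ 0  0  0  0  0  0  0  0  0  0  0  0]
 [ 2  3  4  0  0  0  0  0  0  0  0  0]
 [ 0  8  3  0  0  0  0  0  0  0  0  0]
 [ 0  1  2  0  0  0  0  0  0  0  0  0]
 [ 0  0  1  4  0  0  0  0  0  0  0  0]
 [ 2  5  6  1  0  0  0  0  0  0  0  0]
 [ 3  6 11  1  0  0  0  0  0  0  0  0]
 [ 0  1  1  0  0  0  0  0  0  0  0  0]
 [ 0  0  0  0  0  0  0  0  0  0  0  0]
 [ 0  0  0  0  0  0  0  0  0  0  0  0]
 [ 0  0  0  0  0  0  0  0  0  0  0  0]
 [ 0  0  0  0  0  0  0  0  0  0  0  0]
 [ 0  0  0  0  0  0  0  0  0  0  0  0]
 [ 0  0  0  0  0  0  0  0  0  0  0  0]]
to final [-0.177  0.683 -0.105]
```

The block is now 2×2. I'll tip +y back to the equal 37° tilt.

```bash
python3 -m inch '[0,0,0,-0.008,0.031,-0.005,0,0,0,0,-0.0155,0.06,-0.009,0,0,0,0,-0.0155,0.06,-0.009,0,0,0,0,-0.0155,0.06,-0.009,0,0,0,0,-0.0155,0.06,-0.009,0,0,0,0,-0.0155,0.06,-0.009,0,0,0,0,-0.0155,0.06,-0.009,0,0,0,0,-0.0155,0.06,-0.009,0]'
python3 -m inch '[0,0,0,-0.0155,0.06,-0.009,0,0,0,0,-0.0155,0.06,-0.009,0,0,0,0,-0.0155,0.06,-0.009,0,0,0,0,-0.01,0.037,-0.006,0,0,0,0,-0.004,0.015,-0.003,0,0,0,0,0,0,0,0,0,0,0,0,0,0,0,0,0,0,0,0,0,0]'
python3 k.py; python3 z.py f1
```

```text
clock: 15.0
eef_pos: [0.4712, -0.1095, 0.2742]
tool_rot: [-0.138, 0.776, -0.566, 0.24]
force: [-0.1, -0.0, -5.4]
grip_width: 0.0125
clock: 15.8
eef_pos: [0.4717, -0.1103, 0.274]
tool_rot: [-0.045, 0.757, -0.572, 0.312]
force: [-0.5, 0.6, -5.0]
grip_width: 0.0123
slopes [ 25.1 -25. ]
corner [ 0.437 -0.111  0.14 ] slopes x,y [ 25.1 -25. ] lowest 0.134
orange 0 []
corner px [[343.33999796 219.27785376]] [[246.08905299 224.18026915]]Traceback (most recent call last):
  File "k.py", line 9, in <module>
    h=W[q]*1000;print(n,len(h),h.min(0).round(),h.max(0).round());H=np.histogram2d(h[:,1],h[:,0],bins=[np.arange(-63,64,9),np.arange(-87,22,9)])[0][::-1].astype(int);print(H)
                               ~~~~~^^^
    return umr_minimum(a, axis, None, out, keepdims, initial, where)
ValueError: zero-size array to reduction operation minimum which has no identity
```

View pics/f1.png

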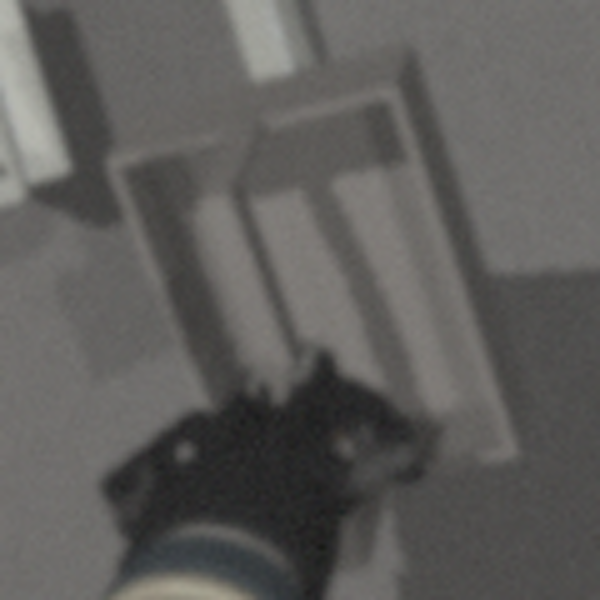

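The top view is now empty except for the area hidden under the gripper. I'll verify by lowering to about 11.8° again, where the scene camera sees the corner.

```bash
python3 -m inch '[0,0,0,-0.01,-0.01,0,0,0,0,0,-0.025,-0.025,0,0,0,0,0,-0.035,-0.035,0,0,0,0,0,-0.04,-0.04,0,0,0,0,0,-0.04,-0.04,0,0,0,0,0,-0.04,-0.04,0,0,0,0,0,-0.04,-0.04,0,0,0,0,0,-0.04,-0.04,0,0]'
python3 -m inch '[0,0,0,-0.025,-0.025,0,0,0,0,0,-0.015,-0.015,0,0,0,0,0,0,0,0,0,0,0,0,0,0,0,0]'
python3 k.py; python3 s.py v3
```

```text
clock: 16.7
eef_pos: [0.4722, -0.1105, 0.2745]
tool_rot: [-0.019, 0.792, -0.597, 0.128]
force: [-0.4, 0.0, -4.7]
grip_width: 0.0124
clock: 17.1
eef_pos: [0.4718, -0.1102, 0.2739]
tool_rot: [-0.015, 0.794, -0.599, 0.101]
force: [-0.2, -0.2, -4.8]
grip_width: 0.0122
slopes [ 8.3 -8.2]
orange 80 [-81.   8.   2.] [-46.  57.  17.]
[[ 0  0  0  3  3  0  0  0  0  0  0  0]
 [ 0  0  1  4  5  0  0  0  0  0  0  0]
 [ 0  1  4 11  8  0  0  0  0  0  0  0]
 [ 2  4  5  2  1  0  0  0  0  0  0  0]
 [ 1  5  9  3  0  0  0  0  0  0  0  0]
 [ 0  3  4  0  0  0  0  0  0  0  0  0]
 [ 0  0  1  0  0  0  0  0  0  0  0  0]
 [ 0  0  0  0  0  0  0  0  0  0  0  0]
 [ 0  0  0  0  0  0  0  0  0  0  0  0]
 [ 0  0  0  0  0  0  0  0  0  0  0  0]
 [ 0  0  0  0  0  0  0  0  0  0  0  0]
 [ 0  0  0  0  0  0  0  0  0  0  0  0]
 [ 0  0  0  0  0  0  0  0  0  0  0  0]
 [ 0  0  0  0  0  0  0  0  0  0  0  0]]
dark 46 [-83.  -6.   9.] [-61.  55.  17.]
[[0 1 1 0 0 0 0 0 0 0 0 0]
 [3 7 5 0 0 0 0 0 0 0 0 0]
 [0 3 2 0 0 0 0 0 0 0 0 0]
 [0 2 1 0 0 0 0 0 0 0 0 0]
 [0 0 0 0 0 0 0 0 0 0 0 0]
 [0 1 0 0 0 0 0 0 0 0 0 0]
 [0 6 3 0 0 0 0 0 0 0 0 0]
 [2 4 5 0 0 0 0 0 0 0 0 0]
 [0 0 0 0 0 0 0 0 0 0 0 0]
 [0 0 0 0 0 0 0 0 0 0 0 0]
 [0 0 0 0 0 0 0 0 0 0 0 0]
 [0 0 0 0 0 0 0 0 0 0 0 0]
 [0 0 0 0 0 0 0 0 0 0 0 0]
 [0 0 0 0 0 0 0 0 0 0 0 0]]
to final [ 0.31   0.311 -0.001]
corner px 238 206 tilt 11.729363275504943
263
[[ 6 10  4  9  6  3  8  3  3  3  1  4  5  0  0]
 [11 11 10  6  0  0  0  0  0  0  0  0  0  0  0]
 [13  7  4  0  0  0  0  0  0  0  0  0  0  0  0]
 [ 9  9  3  0  0  0  0  0  0  0  0  0  0  0  0]
 [11  9  6  0  0  0  0  0  0  0  0  0  0  0  0]
 [11  6  1  0  0  0  0  0  0  0  0  0  0  0  0]
 [ 6  0  0  0  0  0  0  0  0  0  0  0  0  0  0]
 [ 2  0  0  0  0  0  0  0  0  0  0  0  0  0  0]
 [ 0  0  0  0  0  0  0  0  0  0  0  0  0  0  0]
 [ 0  0  0  0  0  0  0  0  0  0  0  0  0  0  0]]
```

View pics/v3.png

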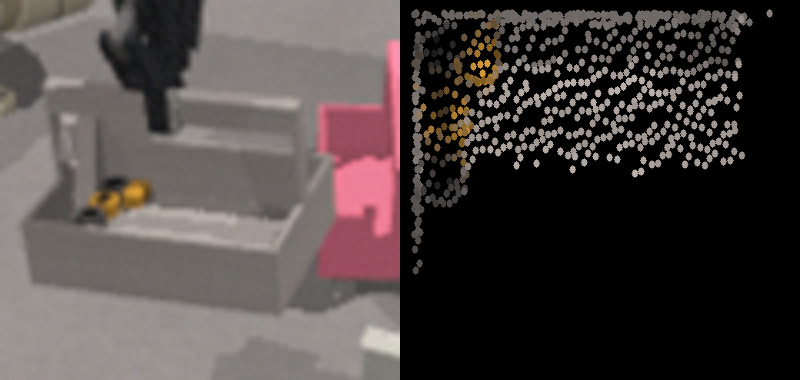

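The viewed picture shows the cluster in the corner: a nut in the corner at (118,185), the collar/key block, and the second nut third along the -x wall at (90,215), about 57 mm out. I'll try one mirrored settle with steep y and x slightly reversed.

```bash
python3 -m inch '[0,0,0,-0.02,0.03,0,0,0,0,0,-0.03,0.06,0,0,0,0,0,-0.03,0.06,0,0,0,0,0,-0.03,0.06,0,0,0,0,0,-0.03,0.06,0,0,0,0,0,-0.03,0.06,0,0,0,0,0,-0.03,0.06,0,0,0,0,0,-0.03,0.06,0,0]'
python3 -m inch '[0,0,0,-0.03,0.04,0,0,0,0,0,-0.025,0.01,0,0,0,0,0,0,0,0,0,0,0,0,0,0,0,0]'
python3 k.py
```

```text
clock: 18.0
eef_pos: [0.4716, -0.1096, 0.2744]
tool_rot: [0.21, 0.748, -0.594, 0.207]
force: [-0.0, 0.3, -5.0]
grip_width: 0.0125
clock: 18.4
eef_pos: [0.4719, -0.1097, 0.274]
tool_rot: [0.244, 0.737, -0.594, 0.209]
force: [0.8, -1.2, -4.7]
grip_width: 0.0123
slopes [ -6.4 -36.7]Traceback (most recent call last):
  File "k.py", line 9, in <module>
    h=W[q]*1000;print(n,len(h),h.min(0).round(),h.max(0).round());H=np.histogram2d(h[:,1],h[:,0],bins=[np.arange(-63,64,9),np.arange(-87,22,9)])[0][::-1].astype(int);print(H)
                               ~~~~~^^^
    return umr_minimum(a, axis, None, out, keepdims, initial, where)
ValueError: zero-size array to reduction operation minimum which has no identity
```

```bash
sed -i 's/camera("scene");W=(cloud("scene",d)/camera(CAM);W=(cloud(CAM,d)/; s/^s,r=st()/CAM=sys.argv[1]\ns,r=st()/; s/    h=W\[q\]\*1000;/    if q.sum()==0: print(n,0); continue\n    h=W[q]*1000;/' k.py; python3 k.py top
```

```text
slopes [ -6.4 -36.7]
orange 15 [-78.  21.  10.] [-55.  40.  18.]
[[0 0 0 0 0 0 0 0 0 0 0 0]
 [0 0 0 0 0 0 0 0 0 0 0 0]
 [0 0 0 2 0 0 0 0 0 0 0 0]
 [0 2 4 0 0 0 0 0 0 0 0 0]
 [0 5 2 0 0 0 0 0 0 0 0 0]
 [0 0 0 0 0 0 0 0 0 0 0 0]
 [0 0 0 0 0 0 0 0 0 0 0 0]
 [0 0 0 0 0 0 0 0 0 0 0 0]
 [0 0 0 0 0 0 0 0 0 0 0 0]
 [0 0 0 0 0 0 0 0 0 0 0 0]
 [0 0 0 0 0 0 0 0 0 0 0 0]
 [0 0 0 0 0 0 0 0 0 0 0 0]
 [0 0 0 0 0 0 0 0 0 0 0 0]
 [0 0 0 0 0 0 0 0 0 0 0 0]]
dark 152 [-83.  -4.   8.] [-50.  44.  19.]
[[ 0  0  0  0  0  0  0  0  0  0  0  0]
 [ 0  0  0  0  0  0  0  0  0  0  0  0]
 [ 1 10  5  3  2  0  0  0  0  0  0  0]
 [ 4 15  9  0  0  0  0  0  0  0  0  0]
 [ 8 14  6  0  0  0  0  0  0  0  0  0]
 [ 7 14  4  0  0  0  0  0  0  0  0  0]
 [10 13  7  0  0  0  0  0  0  0  0  0]
 [ 5 13  2  0  0  0  0  0  0  0  0  0]
 [ 0  0  0  0  0  0  0  0  0  0  0  0]
 [ 0  0  0  0  0  0  0  0  0  0  0  0]
 [ 0  0  0  0  0  0  0  0  0  0  0  0]
 [ 0  0  0  0  0  0  0  0  0  0  0  0]
 [ 0  0  0  0  0  0  0  0  0  0  0  0]
 [ 0  0  0  0  0  0  0  0  0  0  0  0]]
to final [ 0.578 -0.189  0.114]
```

```bash
python3 -m inch '[0,0,0,-0.03,0,0,0,0,0,0,-0.03,0,0,0,0,0,0,-0.015,0,0,0,0,0,0,0,0,0,0]';python3 k.py top
```

```text
clock: 18.9
eef_pos: [0.472, -0.1102, 0.2739]
tool_rot: [0.272, 0.727, -0.602, 0.186]
force: [0.2, 0.4, -4.4]
grip_width: 0.0122
slopes [ -9.9 -36.7]
orange 16 [-74.  22.   2.] [-58.  45.  18.]
[[0 0 0 0 0 0 0 0 0 0 0 0]
 [0 0 1 0 0 0 0 0 0 0 0 0]
 [0 0 4 2 0 0 0 0 0 0 0 0]
 [0 0 5 0 0 0 0 0 0 0 0 0]
 [0 2 2 0 0 0 0 0 0 0 0 0]
 [0 0 0 0 0 0 0 0 0 0 0 0]
 [0 0 0 0 0 0 0 0 0 0 0 0]
 [0 0 0 0 0 0 0 0 0 0 0 0]
 [0 0 0 0 0 0 0 0 0 0 0 0]
 [0 0 0 0 0 0 0 0 0 0 0 0]
 [0 0 0 0 0 0 0 0 0 0 0 0]
 [0 0 0 0 0 0 0 0 0 0 0 0]
 [0 0 0 0 0 0 0 0 0 0 0 0]
 [0 0 0 0 0 0 0 0 0 0 0 0]]
dark 126 [-81.  -4.   8.] [-51.  44.  20.]
[[ 0  0  0  0  0  0  0  0  0  0  0  0]
 [ 0  0  0  0  0  0  0  0  0  0  0  0]
 [ 0  5  5  4  0  0  0  0  0  0  0  0]
 [ 0 12 10  0  0  0  0  0  0  0  0  0]
 [ 2 14  5  0  0  0  0  0  0  0  0  0]
 [ 4 13  6  0  0  0  0  0  0  0  0  0]
 [ 5 16 11  1  0  0  0  0  0  0  0  0]
 [ 3 10  0  0  0  0  0  0  0  0  0  0]
 [ 0  0  0  0  0  0  0  0  0  0  0  0]
 [ 0  0  0  0  0  0  0  0  0  0  0  0]
 [ 0  0  0  0  0  0  0  0  0  0  0  0]
 [ 0  0  0  0  0  0  0  0  0  0  0  0]
 [ 0  0  0  0  0  0  0  0  0  0  0  0]
 [ 0  0  0  0  0  0  0  0  0  0  0  0]]
to final [ 0.654 -0.194  0.107]
```

Starting to move. I'll hold another 0.2 s at a slightly greater angle and check.

```bash
python3 -m inch '[0,0,0,-0.03,0,0,0,0,0,0,-0.01,0,0,0,0,0,0,0,0,0,0]';python3 k.py top
```

```text
clock: 19.25
eef_pos: [0.4719, -0.1101, 0.2738]
tool_rot: [0.287, 0.722, -0.605, 0.174]
force: [-0.7, 0.4, -4.8]
grip_width: 0.0127
slopes [-11.7 -36.7]
orange 13 [-69.  22.  10.] [-53.  40.  17.]
[[0 0 0 0 0 0 0 0 0 0 0 0]
 [0 0 0 0 0 0 0 0 0 0 0 0]
 [0 0 4 5 0 0 0 0 0 0 0 0]
 [0 0 2 0 0 0 0 0 0 0 0 0]
 [0 0 2 0 0 0 0 0 0 0 0 0]
 [0 0 0 0 0 0 0 0 0 0 0 0]
 [0 0 0 0 0 0 0 0 0 0 0 0]
 [0 0 0 0 0 0 0 0 0 0 0 0]
 [0 0 0 0 0 0 0 0 0 0 0 0]
 [0 0 0 0 0 0 0 0 0 0 0 0]
 [0 0 0 0 0 0 0 0 0 0 0 0]
 [0 0 0 0 0 0 0 0 0 0 0 0]
 [0 0 0 0 0 0 0 0 0 0 0 0]
 [0 0 0 0 0 0 0 0 0 0 0 0]]
dark 145 [-76.  -2.   9.] [-51.  54.  20.]
[[ 0  1  0  0  0  0  0  0  0  0  0  0]
 [ 0  0  0  0  0  0  0  0  0  0  0  0]
 [ 0  2 10  5  1  0  0  0  0  0  0  0]
 [ 0  6 14  0  0  0  0  0  0  0  0  0]
 [ 0 15 12  0  0  0  0  0  0  0  0  0]
 [ 0  7 14  9  0  0  0  0  0  0  0  0]
 [ 0 12 16 10  0  0  0  0  0  0  0  0]
 [ 0  2  9  0  0  0  0  0  0  0  0  0]
 [ 0  0  0  0  0  0  0  0  0  0  0  0]
 [ 0  0  0  0  0  0  0  0  0  0  0  0]
 [ 0  0  0  0  0  0  0  0  0  0  0  0]
 [ 0  0  0  0  0  0  0  0  0  0  0  0]
 [ 0  0  0  0  0  0  0  0  0  0  0  0]
 [ 0  0  0  0  0  0  0  0  0  0  0  0]]
to final [ 0.693 -0.196  0.104]
```

```bash
python3 -m inch '[0,0,0,-0.01,0,0,0,0,0,0,0,0,0,0,0,0,0,0,0,0,0]';python3 k.py top
```

```text
clock: 19.6
eef_pos: [0.4718, -0.1101, 0.274]
tool_rot: [0.29, 0.72, -0.606, 0.171]
force: [-0.1, 0.5, -4.6]
grip_width: 0.0129
slopes [-12.2 -36.8]
orange 23 [-72.  20.   8.] [-56.  41.  18.]
[[0 0 0 0 0 0 0 0 0 0 0 0]
 [0 0 0 0 0 0 0 0 0 0 0 0]
 [0 0 3 5 0 0 0 0 0 0 0 0]
 [0 0 5 0 0 0 0 0 0 0 0 0]
 [0 4 6 0 0 0 0 0 0 0 0 0]
 [0 0 0 0 0 0 0 0 0 0 0 0]
 [0 0 0 0 0 0 0 0 0 0 0 0]
 [0 0 0 0 0 0 0 0 0 0 0 0]
 [0 0 0 0 0 0 0 0 0 0 0 0]
 [0 0 0 0 0 0 0 0 0 0 0 0]
 [0 0 0 0 0 0 0 0 0 0 0 0]
 [0 0 0 0 0 0 0 0 0 0 0 0]
 [0 0 0 0 0 0 0 0 0 0 0 0]
 [0 0 0 0 0 0 0 0 0 0 0 0]]
dark 70 [-75.  19.   8.] [ 9. 56. 18.]
[[ 0  1  0  0  0  0  0  0  0  0  0  0]
 [ 0  0  0  0  0  0  0  0  0  0  0  0]
 [ 0  0 10  8  2  0  0  0  0  0  5  0]
 [ 0  7 13  0  0  0  0  0  0  0  0  0]
 [ 0 13 11  0  0  0  0  0  0  0  0  0]
 [ 0  0  0  0  0  0  0  0  0  0  0  0]
 [ 0  0  0  0  0  0  0  0  0  0  0  0]
 [ 0  0  0  0  0  0  0  0  0  0  0  0]
 [ 0  0  0  0  0  0  0  0  0  0  0  0]
 [ 0  0  0  0  0  0  0  0  0  0  0  0]
 [ 0  0  0  0  0  0  0  0  0  0  0  0]
 [ 0  0  0  0  0  0  0  0  0  0  0  0]
 [ 0  0  0  0  0  0  0  0  0  0  0  0]
 [ 0  0  0  0  0  0  0  0  0  0  0  0]]
to final [ 0.703 -0.197  0.103]
```

One nut has slid out along the +y wall. To bring it in beside the key rather than behind it, I'll level y first, then tip in -x with y slightly reversed.

```bash
python3 -m inch '[0,0,0,0.02,-0.05,0,0,0,0,0,0.02,-0.09,0,0,0,0,0,0.02,-0.1,0,0,0,0,0,0.02,-0.1,0,0,0,0,0,0.02,-0.1,0,0,0,0,0,0.02,-0.1,0,0,0,0,0,0.02,-0.09,0,0,0,0,0,0,-0.04,0,0]'; python3 k.py top;python3 k.py scene
```

```text
clock: 20.45
eef_pos: [0.4715, -0.1113, 0.2744]
tool_rot: [0.024, 0.756, -0.653, -0.035]
force: [-0.2, -0.7, -5.2]
grip_width: 0.0123
slopes [-4.7  1.2]
orange 0
dark 56 [53. 42. 12.] [73. 57. 20.]
[[0 0 0 0 0 0 0 0 0 0 0 0]
 [0 0 0 0 0 0 0 0 0 0 0 0]
 [0 0 0 0 0 0 0 0 0 0 0 0]
 [0 0 0 0 0 0 0 0 0 0 0 0]
 [0 0 0 0 0 0 0 0 0 0 0 0]
 [0 0 0 0 0 0 0 0 0 0 0 0]
 [0 0 0 0 0 0 0 0 0 0 0 0]
 [0 0 0 0 0 0 0 0 0 0 0 0]
 [0 0 0 0 0 0 0 0 0 0 0 0]
 [0 0 0 0 0 0 0 0 0 0 0 0]
 [0 0 0 0 0 0 0 0 0 0 0 0]
 [0 0 0 0 0 0 0 0 0 0 0 0]
 [0 0 0 0 0 0 0 0 0 0 0 0]
 [0 0 0 0 0 0 0 0 0 0 0 0]]
to final [ 0.565  0.451 -0.117]
slopes [-4.8  1.3]
orange 95 [-82.  16.   1.] [-44.  57.  18.]
[[ 0  0  0  2  4  0  0  0  0  0  0  0]
 [ 0  0  1  4  7  0  0  0  0  0  0  0]
 [ 0  1  1 11 15  0  0  0  0  0  0  0]
 [ 2  4  7  5  1  0  0  0  0  0  0  0]
 [ 0  7  9  8  0  0  0  0  0  0  0  0]
 [ 0  1  5  0  0  0  0  0  0  0  0  0]
 [ 0  0  0  0  0  0  0  0  0  0  0  0]
 [ 0  0  0  0  0  0  0  0  0  0  0  0]
 [ 0  0  0  0  0  0  0  0  0  0  0  0]
 [ 0  0  0  0  0  0  0  0  0  0  0  0]
 [ 0  0  0  0  0  0  0  0  0  0  0  0]
 [ 0  0  0  0  0  0  0  0  0  0  0  0]
 [ 0  0  0  0  0  0  0  0  0  0  0  0]
 [ 0  0  0  0  0  0  0  0  0  0  0  0]]
dark 60 [-82.  23.   8.] [71. 57. 28.]
[[1 1 1 0 1 0 0 0 0 0 0 0]
 [3 5 7 0 0 0 0 0 0 0 0 0]
 [1 7 6 0 0 0 0 0 0 0 0 0]
 [0 2 4 0 0 0 0 0 0 0 0 0]
 [0 0 1 0 0 0 0 0 0 0 0 0]
 [0 0 0 0 0 0 0 0 0 0 0 0]
 [0 0 0 0 0 0 0 0 0 0 0 0]
 [0 0 0 0 0 0 0 0 0 0 0 0]
 [0 0 0 0 0 0 0 0 0 0 0 0]
 [0 0 0 0 0 0 0 0 0 0 0 0]
 [0 0 0 0 0 0 0 0 0 0 0 0]
 [0 0 0 0 0 0 0 0 0 0 0 0]
 [0 0 0 0 0 0 0 0 0 0 0 0]
 [0 0 0 0 0 0 0 0 0 0 0 0]]
to final [ 0.567  0.452 -0.118]
```

```bash
python3 -m inch '[0,0,0,0.03,-0.035,0,0,0,0,0,0.06,-0.035,0,0,0,0,0,0.07,0,0,0,0,0,0,0.08,0,0,0,0,0,0,0.08,0,0,0,0,0,0,0.08,0,0,0,0,0,0,0.08,0,0,0,0,0,0,0.04,0,0,0]'; python3 -m inch '[0,0,0,0,0,0,0,0,0,0,0,0,0,0,0,0,0,0,0,0,0]'; python3 k.py scene
```

```text
clock: 21.35
eef_pos: [0.4704, -0.1095, 0.2736]
tool_rot: [-0.191, 0.731, -0.646, 0.11]
force: [0.2, -0.4, -3.6]
grip_width: 0.0121
clock: 21.65
eef_pos: [0.4719, -0.11, 0.274]
tool_rot: [-0.191, 0.731, -0.646, 0.108]
force: [0.9, 0.3, -5.9]
grip_width: 0.0124
slopes [24.8  5.1]
orange 89 [-82.   8.   1.] [-45.  57.  17.]
[[ 0  0  0  1  2  0  0  0  0  0  0  0]
 [ 0  0  1  6 10  0  0  0  0  0  0  0]
 [ 0  0  7 10  8  0  0  0  0  0  0  0]
 [ 0  3  6  3  3  0  0  0  0  0  0  0]
 [ 3  4  8  5  0  0  0  0  0  0  0  0]
 [ 0  3  5  0  0  0  0  0  0  0  0  0]
 [ 0  0  1  0  0  0  0  0  0  0  0  0]
 [ 0  0  0  0  0  0  0  0  0  0  0  0]
 [ 0  0  0  0  0  0  0  0  0  0  0  0]
 [ 0  0  0  0  0  0  0  0  0  0  0  0]
 [ 0  0  0  0  0  0  0  0  0  0  0  0]
 [ 0  0  0  0  0  0  0  0  0  0  0  0]
 [ 0  0  0  0  0  0  0  0  0  0  0  0]
 [ 0  0  0  0  0  0  0  0  0  0  0  0]]
dark 45 [-79.  -9.   8.] [-51.  57.  19.]
[[ 1  2  0  0  0  0  0  0  0  0  0  0]
 [ 1  5  1  0  0  0  0  0  0  0  0  0]
 [ 0  5  4  0  0  0  0  0  0  0  0  0]
 [ 0  0  0  0  0  0  0  0  0  0  0  0]
 [ 0  0  1  0  0  0  0  0  0  0  0  0]
 [ 0  0  0  0  0  0  0  0  0  0  0  0]
 [ 0  0  3  3  0  0  0  0  0  0  0  0]
 [ 0  0 11  7  0  0  0  0  0  0  0  0]
 [ 0  0  1  0  0  0  0  0  0  0  0  0]
 [ 0  0  0  0  0  0  0  0  0  0  0  0]
 [ 0  0  0  0  0  0  0  0  0  0  0  0]
 [ 0  0  0  0  0  0  0  0  0  0  0  0]
 [ 0  0  0  0  0  0  0  0  0  0  0  0]
 [ 0  0  0  0  0  0  0  0  0  0  0  0]]
to final [ 0.056  0.46  -0.257]
```

The nut is now off the wall near (-60,+2). I'll tip +y quickly, before x, so it slides up beside the collar.

```bash
python3 -m inch '[0,0,0,-0.05,0.08,-0.04,0,0,0,0,-0.06,0.12,-0.05,0,0,0,0,-0.06,0.12,-0.05,0,0,0,0,0,0.12,-0.05,0]'; python3 k.py scene
```

```text
clock: 22.1
eef_pos: [0.4734, -0.1099, 0.2749]
tool_rot: [0.027, 0.764, -0.602, 0.229]
force: [0.2, 0.7, -4.5]
grip_width: 0.0127
slopes [ 13.6 -22.5]
orange 0
dark 0
to final [ 0.224  0.047 -0.002]
```

```bash
python3 -m inch '[0,0,0,0.02,0.01,0,0,0,0,0,0.04,0.01,0,0,0,0,0,0.05,0.01,0,0,0,0,0,0.05,0.01,0,0,0,0,0,0.04,0.007,0,0,0,0,0,0.02,0,0,0,0,0,0,0,0,0,0,0,0,0,0,0,0,0]'; python3 k.py top
python3 -m inch '[0,0,0,-0.01,-0.01,0,0,0,0,0,-0.025,-0.025,0,0,0,0,0,-0.035,-0.035,0,0,0,0,0,-0.04,-0.04,0,0,0,0,0,-0.04,-0.04,0,0,0,0,0,-0.04,-0.04,0,0,0,0,0,-0.04,-0.04,0,0,0,0,0,-0.04,-0.04,0,0]'
python3 -m inch '[0,0,0,-0.025,-0.025,0,0,0,0,0,-0.015,-0.015,0,0,0,0,0,0,0,0,0,0,0,0,0,0,0,0]'
python3 k.py scene
```

```text
clock: 22.95
eef_pos: [0.4718, -0.1106, 0.2741]
tool_rot: [-0.044, 0.757, -0.574, 0.31]
force: [0.5, -0.8, -4.9]
grip_width: 0.0125
slopes [ 25.  -24.7]
orange 0
dark 0
to final [ 0.005  0.005 -0.005]
clock: 23.8
eef_pos: [0.4725, -0.1101, 0.2744]
tool_rot: [-0.019, 0.791, -0.598, 0.125]
force: [0.4, 0.1, -4.8]
grip_width: 0.0125
clock: 24.2
eef_pos: [0.4719, -0.1101, 0.2739]
tool_rot: [-0.015, 0.794, -0.6, 0.098]
force: [0.7, -0.0, -5.5]
grip_width: 0.0123
slopes [ 8.2 -7.9]
orange 85 [-82.   7.   3.] [-45.  57.  17.]
[[ 0  0  0  2  2  0  0  0  0  0  0  0]
 [ 1  0  1  5  7  0  0  0  0  0  0  0]
 [ 0  2  4 13  7  0  0  0  0  0  0  0]
 [ 1  5  5  3  2  0  0  0  0  0  0  0]
 [ 1  5 10  3  0  0  0  0  0  0  0  0]
 [ 0  2  2  0  0  0  0  0  0  0  0  0]
 [ 0  0  2  0  0  0  0  0  0  0  0  0]
 [ 0  0  0  0  0  0  0  0  0  0  0  0]
 [ 0  0  0  0  0  0  0  0  0  0  0  0]
 [ 0  0  0  0  0  0  0  0  0  0  0  0]
 [ 0  0  0  0  0  0  0  0  0  0  0  0]
 [ 0  0  0  0  0  0  0  0  0  0  0  0]
 [ 0  0  0  0  0  0  0  0  0  0  0  0]
 [ 0  0  0  0  0  0  0  0  0  0  0  0]]
dark 41 [-82.  -7.  11.] [-60.  56.  19.]
[[1 1 1 0 0 0 0 0 0 0 0 0]
 [3 5 3 0 0 0 0 0 0 0 0 0]
 [0 3 1 0 0 0 0 0 0 0 0 0]
 [0 1 0 0 0 0 0 0 0 0 0 0]
 [0 1 0 0 0 0 0 0 0 0 0 0]
 [0 0 0 0 0 0 0 0 0 0 0 0]
 [1 6 5 0 0 0 0 0 0 0 0 0]
 [0 4 5 0 0 0 0 0 0 0 0 0]
 [0 0 0 0 0 0 0 0 0 0 0 0]
 [0 0 0 0 0 0 0 0 0 0 0 0]
 [0 0 0 0 0 0 0 0 0 0 0 0]
 [0 0 0 0 0 0 0 0 0 0 0 0]
 [0 0 0 0 0 0 0 0 0 0 0 0]
 [0 0 0 0 0 0 0 0 0 0 0 0]]
to final [ 0.313  0.315 -0.004]
```

It settled into the same stable cluster again: all four parts touching, no gaps, and the outermost centre about 58 mm from the corner point. That is as compact as equal tipping gives, so I'll accept it, go back to the final tilt and hold.

```bash
python3 -m inch '[0,0,0,0.015,0.015,0,0,0,0,0,0.03,0.03,0,0,0,0,0,0.04,0.04,0,0,0,0,0,0.04,0.04,0,0,0,0,0,0.04,0.04,0,0,0,0,0,0.04,0.04,0,0,0,0,0,0.04,0.04,0,0,0,0,0,0.035,0.035,0,0]'
python3 -m inch '[0,0,0,0.02,0.02,-0.004,0,0,0,0,0.012,0.012,0,0,0,0,0,0,0,0,0,0,0,0,0,0,0,0,0,0,0,0,0,0,0,0,0,0,0,0,0,0,0,0,0,0,0,0,0,0,0,0,0,0,0,0]'
python3 k.py top; python3 z.py f9
python3 - <<'E'
from h import *
# bystanders unchanged? compare top image with the first
a=cv2.imread("pics/top0.png").astype(int);b,_=camera("top");D=abs(a-b.astype(int)).max(2)
for n,(u,v) in dict(bowl=(132,195),jar=(443,194),weight=(441,120)).items(): print(n,D[v-28:v+29,u-28:u+29].mean().round(1),(D[v-28:v+29,u-28:u+29]>40).sum())
s=observe();print(abs(s["dq"]).max(),s["clock"])
E
```

```text
clock: 25.05
eef_pos: [0.4707, -0.1095, 0.274]
tool_rot: [-0.042, 0.762, -0.577, 0.292]
force: [-1.2, -1.6, -5.2]
grip_width: 0.0125
clock: 25.85
eef_pos: [0.4718, -0.1102, 0.2739]
tool_rot: [-0.044, 0.758, -0.571, 0.311]
force: [-0.2, -0.1, -5.5]
grip_width: 0.0126
slopes [ 25. -25.]
orange 0
dark 3 [-84. -17.  14.] [-81.  24.  21.]
[[0 0 0 0 0 0 0 0 0 0 0 0]
 [0 0 0 0 0 0 0 0 0 0 0 0]
 [0 0 0 0 0 0 0 0 0 0 0 0]
 [0 0 0 0 0 0 0 0 0 0 0 0]
 [2 0 0 0 0 0 0 0 0 0 0 0]
 [0 0 0 0 0 0 0 0 0 0 0 0]
 [0 0 0 0 0 0 0 0 0 0 0 0]
 [0 0 0 0 0 0 0 0 0 0 0 0]
 [1 0 0 0 0 0 0 0 0 0 0 0]
 [0 0 0 0 0 0 0 0 0 0 0 0]
 [0 0 0 0 0 0 0 0 0 0 0 0]
 [0 0 0 0 0 0 0 0 0 0 0 0]
 [0 0 0 0 0 0 0 0 0 0 0 0]
 [0 0 0 0 0 0 0 0 0 0 0 0]]
to final [ 0.002  0.003 -0.   ]
corner [ 0.437 -0.111  0.14 ] slopes x,y [ 25. -25.] lowest 0.134
orange 0 []
corner px [[343.24394312 219.39394415]] [[246.06598982 224.10568177]]
bowl 3.3 0
jar 9.9 0
weight 3.3 0
0.002126923163091838 26.0
```

```bash
python3 -c "from rig import *;print(finish_job())"
```

```text
the job is handed in; nothing more can be done
None
```

I handed the job in at about 26 s. The tote was gripped by its bar, drawn 150 mm straight out of the bay, lifted and tipped towards the guarded corner. It is now held still at about 37°, with slopes of 25° along both walls and its lowest point about 134 mm above the bench.

**Last checks:**
- **Parts:** just before the final re-tilt, the scene camera saw all four inside the tote, touching one another at the guarded corner. That was at about 12° of tilt.
- **Final tilt:** the gripper hides the corner from the top camera. That camera shows no part elsewhere on the floor, but the parts could not be seen directly in the last pose.
- **Bystanders:** the bowl and weight are unchanged in the top view. The jar's area is slightly darker, probably from a shadow, with no large pixel change. I did not check the positions beyond that comparison.
- **Motion and forces:** the arm was still. The wrist forces I read stayed under about 10 N.

**Not ideal:** the parts rest as three in a row along the -x wall with one beside them, so the farthest nut's centre is about 57 mm from the corner point. I rocked the tote twice to pack them tighter. In the second rocking, one nut slid out to the far end of the tote and back. Each time they settled about as far out as before, so I left it.

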